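# Hitch the pull hook to the bin carrier's tow pin

### The job

Pick up the yellow pull hook by its black grip, and with it lying level on the bin carrier's steel deck push its open mouth onto the headed tow pin until the pin is fully home at the bottom of the mouth and the red sprung latch has flipped shut behind it. Then tug the hook back until the pin bears firmly on the shut latch to prove that it holds, and leave it hitched, lying flat on the deck and released. Push and tug gently, always below 25 N on the pin, and leave the carton, the small bin and the reel where they are.

Things in the scene. Friction and masses are not known exactly. Their poses are not given: they have to be found in the camera images.
- hook: Loose flat yellow steel pull hook, about 0.45 kg, 14 mm thick, 141 mm long, 58 mm across the nose, lying flat on the bench. Origin on its underside below the centre of its grip; x points along the shank to the open mouth, z up. The shank is 26 mm wide (y), from x = -20 to 58 mm. It can only go onto the tow pin sideways (level), as the pin's head does not pass the mouth.
- hook_grip (a point): Centre of the top of the hook's upright black grip, 62 mm above the hook's underside, over its origin; axes as the hook's. The grip is 32 (x) by 26 (y) mm, sides flush with the shank below it: pinch it across y; the fingertips may reach down beside the shank.
- hook_seat (a point): Where the tow pin's centre is when fully home against the mouth's bottom: 75 mm ahead (x) of the hook's origin, 7 mm above its underside; axes as the hook's. The mouth is a slot 20 mm wide between two jaws; flat bottom at x = 68 mm (hook's frame), parallel up to x = 104 mm, then flared to about 38 mm at the nose, x = 121 mm.
- latch (a joint): Angle of the red sprung latch, a 20 mm bar closing the mouth, hinged on the left (+y) jaw at x = 102, y = 14 mm of the hook. 0 = shut, 1.1 = folded in. It swings only inwards; the pin folds it to about 0.9 rad (5 to 10 N of push) and it flips to 0 once the pin is some 2 mm (5 mm if far right) from the mouth's bottom. Shut, it leaves the pin 8 mm of play.
- tow_pin: Upright steel pin of the bin carrier, 14 mm thick; head 26 mm wide, from 21 to 27 mm above the deck. Origin: pin's centre at the deck's top; z up, x = the direction to push the hook on. It floats along x: 1.5 N slides it back an unmarked 0 to 40 mm, until it meets a buffer spring of 10 N/mm, 4 mm stroke. Pulled, it slides forward (40 mm in all) to the same buffer.
- pin_head (a point): Centre of the top of the pin's head, 27 mm above the deck; axes as tow_pin. The fixed level steel deck, 12 mm thick, 170 mm wide, begins 150 to 190 mm before the pin and lies under the hook's whole path. A grey housing 40 mm high stands at least 66 mm beyond the pin and behind it a fixed black stock bin, 87 mm above the bench.
- carton: Brown carton 80 x 70 x 60 mm on the bench, loose, to be left alone. Origin under its centre.
- small_bin: Open black plastic bin 100 x 80 x 50 mm on the bench, loose, to be left alone. Origin under its centre.
- reel: Blue plastic reel 70 mm wide, 50 mm high, standing on its flange, loose, to be left alone. Origin under its centre.
Not all that is in view belongs to the job. What is meant by the hook is not purple, and is the smaller of those in its own colour.

How it is judged (in metres and radians):
On the way, in this order (a step that is already met when the one before it is completed fails the run):
1. the pin, entering the mouth, has folded the latch inwards (value of joint latch above 0.35 rad and horizontal distance between tow_pin and hook_seat below 0.035 m).
2. the pin is fully home (within 3.5 mm of the bottom of the mouth) and the latch is shut behind it (x of tow_pin in the frame of hook_seat between -0.004 and 0.013 m and y of tow_pin in the frame of hook_seat between -0.007 and 0.007 m and z of tow_pin in the frame of hook_seat between -0.015 and 0 m and value of joint latch below 0.12 rad and x of tow_pin in the frame of hook_seat below 0.0035 m), for 0.1 s.
3. the hook is tugged back: the pin bears on the shut latch with more than 3 N (x of tow_pin in the frame of hook_seat between -0.004 and 0.013 m and y of tow_pin in the frame of hook_seat between -0.007 and 0.007 m and z of tow_pin in the frame of hook_seat between -0.015 and 0 m and value of joint latch below 0.12 rad and x of tow_pin in the frame of hook_seat above 0.005 m and contact force between hook and tow_pin above 3 N), for 0.1 s.
At the end, for the whole second after the job is handed in: The tow pin stands in the hook's mouth between its bottom and the latch (hook_seat within -4 to 13 mm along the hook and 7 mm across it), the latch is shut (below 0.12 rad), and the hook lies flat on the deck (tilt below 0.12 rad, within 5 mm of lying on it), at rest and released (x of tow_pin in the frame of hook_seat between -0.004 and 0.013 m and y of tow_pin in the frame of hook_seat between -0.007 and 0.007 m and z of tow_pin in the frame of hook_seat between -0.015 and 0 m and value of joint latch below 0.12 rad and angle between hook's own z axis and vertical below 0.12 rad and linear speed of hook below 0.02 m/s and z of tow_pin in the frame of hook_seat between -0.012 and -0.003 m); the robot touches nothing.
It fails at once if hook and tow pin press on each other with more than 25 N (contact force between hook and tow_pin above 25 N).
It fails at once if the carton, the small bin or the reel is moved by more than 30 mm (distance of any of carton, small_bin, reel from where it was at the start of the episode above 0.03 m).
It also fails if it takes over 54 s, if anything falls off the work surface, if the arm or the gripper's body presses on something with over 40 N, if the wrist force passes 120 N, or if a joint passes its speed limit or range.

### The arm

A 6-joint arm with a two-finger parallel gripper is mounted at the origin on the work surface. World frame = base frame: x ahead of the robot, y to its left, z up, the work surface at z = 0. Lengths are in m, angles in degrees, forces in N, time in s.
With the tool pointing down it reaches from about 0.25 to 0.725 m from the base axis. Payload 9.7 kg.
Tool frame: the origin (TCP) lies midway between the tips of the shut fingers; the grasp point (between the pads) lies 19 mm behind it (grip_point_offset is the distance from the TCP to the grasp point, in m); y points along the fingers, z is the direction in which the jaws open and shut, and the axes are right-handed (so a half turn about y gives the same grasp; the last joint's range is limited). The gripper opens to 85 mm and grips with 20 to 120 N. Pads are 22 mm wide; open, the fingers measure 114 mm over their backs; the gripper's body (76 mm by 85 mm) begins 54 mm behind the grasp point. The pads swing forward as they close: fully open they stand 13 mm farther back than shut.
Start: joints at [-72.365, 4.979, 10.078, 95.1, 0, 90], TCP at [0.167, -0.524, 0.207] pointing down, gripper open.
Joint ranges: [-179.16, 179.16], [-48.56, 103.87], [-65.8, 70.77], [-126.05, 130.52], [-82.76, 87.17], [-180, 180]. Speed limits (degrees/s): [127.2, 127.2, 147.25, 180, 180, 180].

### API

Orientations are given as [roll, pitch, yaw] about the fixed x, y, z axes, in that order (R = Rz(yaw) Ry(pitch) Rx(roll)).
In Python, from workcell import get_obs, camera, job_done, grip_point_offset gives the robot as it stands.
- The arm moves only by the tool move_arm, never from a script. Its argument "deltas" is a list that holds one entry, the list of rows, each a list of 4 numbers: the shift along the tool's x, y, z in m, then the turn about the tool's y in degrees. A call has 1 to 5 rows; each row is the pose to reach, as a shift and turn from the pose commanded when the call began, along the tool's axes at that moment; what a row does not reach only later rows make up. A row lasts 1/10 s, in which the tool goes at most 50 mm and 8.59 degrees, less where a joint would pass 70% of its speed; a pose out of reach is approached as far as the arm can. A call with a gripper value outside its range is refused whole. "claw" is the finger opening in m, from 0 to 0.0854, set as the call begins (left out, the last holds). The fingers move at their own pace and stop on an object; "newtons" is the grip in N (left out, the last holds). Time passes only in rows, so rows that repeat a pose let the fingers close. It gives the time, the measured TCP pose, the force and the opening at its end, in the units of the state.
- get_obs(): the state, without advancing time (a new reading comes with each control period).
- camera(name): name is "side" or "top"; returns a dict with "color" (420x560x3 uint8, blue, green, red), "range_z" (420x560 float32, m along the optical axis (not along the pixel's ray), 0 where there is no reading), "fx", "fy", "cx", "cy" (pixels), "k1" (the pictures are not rectified: a ray, as slopes to the right and down, at radius r is drawn at 1 + k1 r^2 times it, then the intrinsics apply), "T" (4x4, takes a point from camera to world coordinates). Camera axes: x right, y down, z forward; pixel columns grow to the right and rows downward; lengths in m; the calibration is good to about 2 mm. A picture is of the moment at which its call begins.
- job_done(): hands the job in, once; it reports no verdict.
The state is a dict: "time": time; "q": joint angles; "qd": joint speeds; "joint_efforts": joint torques, N m; "ee_pos": TCP position; "tcp_rot": TCP orientation; "wrist_force": force on the tool from outside, world axes, zero at the start; "torque": the same for the moment, N m; "opening": finger opening in m.
Only numpy, scipy, OpenCV 4.12 (cv2) and the standard library are available. Lean on these libraries where they do the work, as an engineer would, in place of code of your own. Each camera call takes 0.05 s, during which the arm holds its last target. There are 200 camera calls.

## Working session

There is one attempt and no reset: what is moved stays moved. The work goes in short steps, Python scripts to look and compute and a tool call to move; the robot and the scene stay as the last step left them, time stands still between calls to the robot, and variables do not carry over. Pictures are saved under pics/ and viewed, about 8 in all and at most 12, crops included, and the job is handed in when it is done.

Besides the shell and the picture viewer there is one more tool, called after "Request:" as name(argument=value, ...), one argument or row to a line, values as JSON. move_arm: Moves the arm, as the interface text tells. Its arguments: {"type":"object","properties":{"deltas":{"type":"array"},"claw":{"type":"number"},"newtons":{"type":"number"}},"required":["deltas"]}

```bash
mkdir -p pics; cat > h.py <<'E'
import numpy as np, cv2
from workcell import get_obs, camera, job_done, grip_point_offset
def rays(c,uv):
    uv=np.asarray(uv,float).reshape(-1,2)
    d=np.c_[(uv[:,0]-c['cx'])/c['fx'],(uv[:,1]-c['cy'])/c['fy']]; s=d.copy()
    for _ in range(20): s=d/(1+c['k1']*(s**2).sum(1,keepdims=True))
    return np.c_[s,np.ones(len(s))]
def onplane(c,uv,z):
    r=rays(c,uv)@c['T'][:3,:3].T; o=c['T'][:3,3]
    return o+r*((z-o[2])/r[:,2])[:,None]
def cloud(c):
    h,w=c['range_z'].shape; u,v=np.meshgrid(np.arange(w),np.arange(h))
    r=rays(c,np.c_[u.ravel(),v.ravel()])*c['range_z'].reshape(-1,1)
    return (r@c['T'][:3,:3].T+c['T'][:3,3]).reshape(h,w,3)
E
python3 - <<'E'
from h import *
import pickle
for n in('top','side'):
    c=camera(n); pickle.dump(c,open(n+'.pkl','wb')); cv2.imwrite(f'pics/{n}0.png',c['color']); print(n,c['T'].round(3).tolist(),c['fx'],c['k1'])
print(get_obs(),grip_point_offset)
E
```

```text
top [[0.024, -0.996, 0.084, 0.424], [-1.0, -0.024, 0.003, -0.052], [-0.001, -0.084, -0.996, 1.261], [0.0, 0.0, 0.0, 1.0]] 426.57877310559263 0.020140776035609625
side [[-0.973, -0.173, 0.151, 0.311], [-0.229, 0.76, -0.608, 0.886], [-0.01, -0.627, -0.779, 1.226], [0.0, 0.0, 0.0, 1.0]] 508.9491348308664 -0.18856696340612458
{'time': 0.1, 'q': array([-7.23634429e+01,  5.00782153e+00,  1.00391321e+01,  9.51013853e+01,
        1.11095159e-03,  9.00002371e+01]), 'qd': array([ 0.00657958, -0.14650603,  0.10834183,  0.14362704,  0.02154455,
        0.01112453]), 'joint_efforts': array([-1.38589776e-04, -5.21561480e+01,  4.65653837e+01,  1.59692491e-02,
        3.56070484e-05, -1.64053893e-05]), 'ee_pos': array([ 0.16656834, -0.52391005,  0.20635646]), 'tcp_rot': array([-9.00700748e+01,  1.11066083e-03, -1.62363681e+02]), 'wrist_force': array([ 0.32480877,  0.25464077, -0.56754975]), 'torque': array([-0.02495662, -0.03653622, -0.00972592]), 'opening': 0.08561410319853725} 0.0187
```

View pics/top0.png

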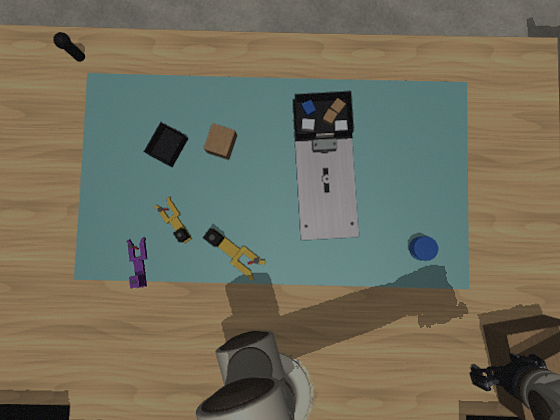

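View pics/side0.png

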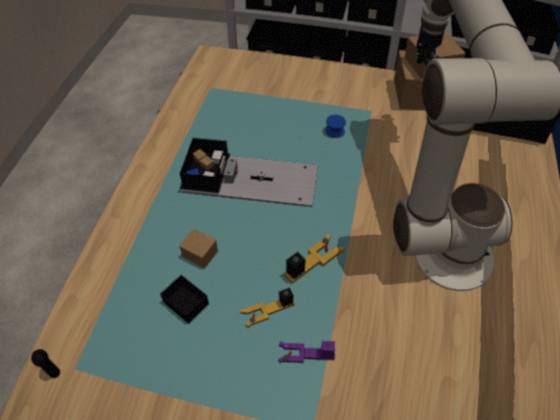

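The top view shows three hooks. The small yellow one has its grip at about (182,236) and its mouth at about (163,202); the larger yellow one is at about (235,250) and the purple one at about (137,262). The deck spans about (297–358, 138–238), with the pin at about (326,180). The carton is at (220,141), the small bin at (166,144) and the reel at (424,247).

```bash
python3 - <<'E'
from h import *
import pickle
c=pickle.load(open('top.pkl','rb')); P=cloud(c)
hsv=cv2.cvtColor(c['color'],cv2.COLOR_BGR2HSV)
y=((hsv[...,0]>15)&(hsv[...,0]<32)&(hsv[...,1]>140)&(hsv[...,2]>90)).astype(np.uint8)
y[:,:140]=0;y[:185]=0;y[260:]=0;y[:,200:]=0
n=y.sum(); vu=np.argwhere(y); W=onplane(c,vu[:,::-1],.014)
print(n,W.mean(0)); r=cv2.minAreaRect(W[:,:2].astype(np.float32)*1000); print(r); print(cv2.boxPoints(r))
# grip top by height
g=(P[...,2]>.05)&(P[...,2]<.08); m=np.zeros_like(g); m[220:250,165:200]=1; g&=m
q=P[g]; print('grip',g.sum(),q.mean(0),np.median(q[:,2]),q.min(0),q.max(0)); print(cv2.minAreaRect(onplane(c,np.argwhere(g)[:,::-1],.062)[:,:2].astype(np.float32)*1000))
# deck
print('deck z',np.median(P[200:230,305:350,2]),'bench',np.median(P[200:230,255:280,2]))
d=((np.abs(P[...,2]-.012)<.006)&(hsv[...,1]<60)&(hsv[...,2]>90)).astype(np.uint8);m=np.zeros_like(d);m[130:250,285:370]=1;d*=m
for rng in((155,175),(185,230)):
  pass
L=[];R=[]
for v in range(150,232):
    u=np.flatnonzero(d[v]); L.append((u[0]-.5,v));R.append((u[-1]+.5,v))
for e in(L,R):
    w=onplane(c,e,.012)[:,:2]; f=cv2.fitLine(w.astype(np.float32),cv2.DIST_HUBER,0,.01,.01).ravel(); print('edge',f,np.degrees(np.arctan2(f[1],f[0])),w[0],w[-1])
h=(P[...,2]>.03)&(P[...,2]<.06);m=np.zeros_like(h);m[155:210,305:345]=1;h&=m
a=np.argwhere(h); print('pin',a.mean(0),h.sum(),onplane(c,a[:,::-1],.039).mean(0),P[h].mean(0))
for n,(a,b,e,f) in dict(housing=(135,155,310,340),bin=(92,135,293,353),carton=(120,162,200,240),sbin=(120,168,140,192),reel=(230,265,405,442)).items():
    q=P[a:b,e:f].reshape(-1,3); q=q[q[:,2]>.03]; print(n,q.min(0).round(3),q.max(0).round(3))
big=lambda s,x0,y0,x1,y1,k:cv2.resize(s[y0:y1,x0:x1],None,fx=k,fy=k,interpolation=cv2.INTER_CUBIC)
s=pickle.load(open('side.pkl','rb'))['color']
cv2.imwrite('pics/crop1.png',np.vstack([np.hstack([big(c['color'],145,190,205,250,5),big(c['color'],296,140,356,200,5)]),np.hstack([big(s,235,280,295,340,5),big(s,230,145,290,205,5)])]))
E
```

```text
276 [0.49726944 0.29226179 0.014     ]
((487.02777099609375, 284.64166259765625), (138.08547973632812, 49.84090042114258), 36.78302001953125)
[[416.8088  263.25882]
 [446.65286 223.3408 ]
 [557.2467  306.0245 ]
 [527.4027  345.9425 ]]
grip 118 [0.44449336 0.25726523 0.06169127] 0.06202487769702747 [0.42484654 0.23972666 0.05124655] [0.46427117 0.27540415 0.06921475]
((444.27447509765625, 257.12335205078125), (32.990638732910156, 27.637697219848633), 35.87308883666992)
deck z 0.012461930709435909 bench 0.0007788195162552469
edge [ 0.9965986   0.08240893  0.599342   -0.06969312] 4.727044 [ 0.70549676 -0.0601631 ] [ 0.46540269 -0.08035513]
edge [ 0.9968612   0.07916871  0.57773364 -0.241574  ] 4.540785 [ 0.7095586  -0.23234833] [ 0.46953831 -0.24983418]
pin [179.03225806 325.93548387] 62 [ 0.61643574 -0.15279108  0.039     ] [ 0.61635635 -0.1527498   0.0394977 ]
housing [ 0.693 -0.189  0.031] [ 0.745 -0.103  0.075]
bin [ 0.424 -0.225  0.03 ] [ 0.862 -0.052  1.261]
carton [ 0.424 -0.052  0.03 ] [0.767 0.202 1.261]
sbin [ 0.424 -0.052  0.03 ] [0.77  0.374 1.261]
reel [ 0.391 -0.469  0.044] [ 0.456 -0.052  1.261]
```

View pics/crop1.png

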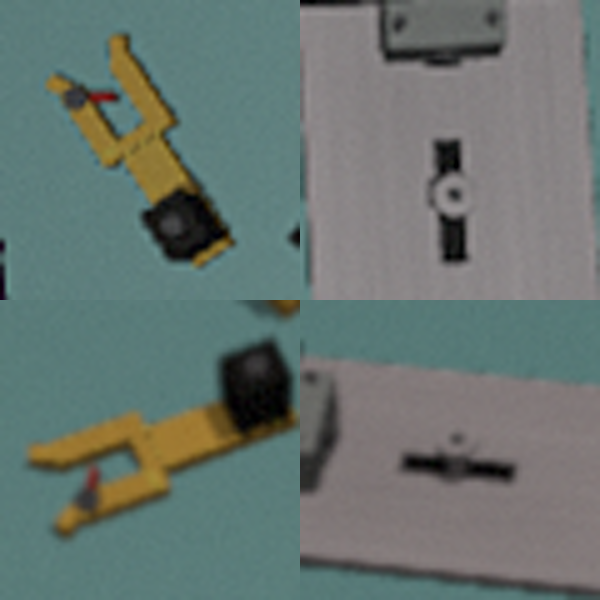

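The close-ups confirm the small hook: the red latch sits on its left jaw and the grip is at the tail. The pin head is centred in the slot area. Measured values:
- **Hook:** grip at (0.444, 0.257), yaw about 36°.
- **Pin:** at (0.616, -0.153).
- **Deck:** direction about 4.6°, top at z = 0.012.

Heights and sizes match the ones given.

```bash
cat > plan.py <<'E'
import numpy as np,sys
# plan.py x y z yaw  x y z yaw ncalls : even split into calls, tool-frame deltas
a=np.array(sys.argv[1:5],float);b=np.array(sys.argv[5:9],float);n=int(sys.argv[9])
s=(b-a)/n
for i in range(n):
    p=a+s*i;t=np.radians(p[3]);c,k=np.cos(t),np.sin(t)
    print(np.round([c*s[0]+k*s[1],-s[2],-k*s[0]+c*s[1],-s[3]],4))
E
python3 plan.py .167 -.524 .207 -162.365 .444 .257 .13 36 5
```

```text
[-1.0010e-01  1.5400e-02 -1.3210e-01 -3.9673e+01]
[-1.6140e-01  1.5400e-02 -3.7700e-02 -3.9673e+01]
[-1.4830e-01  1.5400e-02  7.4000e-02 -3.9673e+01]
[-6.6900e-02  1.5400e-02  1.5160e-01 -3.9673e+01]
[ 4.5300e-02  1.5400e-02  1.5940e-01 -3.9673e+01]
```

Request:
move_arm(
  deltas=[
    [[-0.02,0.003,-0.0264,-7.93],[-0.04,0.006,-0.0528,-15.87],[-0.06,0.009,-0.079,-23.8],[-0.08,0.012,-0.1057,-31.74],[-0.1,0.0154,-0.132,-39.67]],
  ],
  claw=0.06,
  newtons=70,
)

```text
time: 0.6
ee_pos: [0.222, -0.3667, 0.1911]
tcp_rot: [-90.0, 0.0, -122.4]
wrist_force: [1.3, 0.1, 0.6]
opening: 0.0602
```

Request:
move_arm(
  deltas=[
    [[-0.032,0.003,-0.0075,-7.93],[-0.0645,0.006,-0.015,-15.87],[-0.097,0.009,-0.0225,-23.8],[-0.129,0.012,-0.03,-31.74],[-0.1614,0.0154,-0.0377,-39.67]],
  ],
)

```text
time: 1.1
ee_pos: [0.2774, -0.2106, 0.1759]
tcp_rot: [-90.0, 0.0, -82.7]
wrist_force: [-0.1, 0.1, -0.1]
opening: 0.0602
```

Request:
move_arm(
  deltas=[
    [[-0.03,0.003,0.015,-7.93],[-0.06,0.006,0.03,-15.87],[-0.09,0.009,0.045,-23.8],[-0.119,0.012,0.06,-31.74],[-0.1483,0.0154,0.074,-39.67]],
  ],
)

```text
time: 1.6
ee_pos: [0.333, -0.0543, 0.1606]
tcp_rot: [-90.0, -0.0, -43.0]
wrist_force: [1.0, 0.0, 0.2]
opening: 0.0597
```

Request:
move_arm(
  deltas=[
    [[-0.0134,0.003,0.03,-7.93],[-0.0268,0.006,0.06,-15.87],[-0.04,0.009,0.09,-23.8],[-0.0535,0.012,0.121,-31.74],[-0.0669,0.0154,0.1516,-39.67]],
  ],
)

```text
time: 2.1
ee_pos: [0.3884, 0.102, 0.1451]
tcp_rot: [-90.0, 0.0, -3.3]
wrist_force: [1.2, -0.3, 0.5]
opening: 0.0599
```

Request:
move_arm(
  deltas=[
    [[0.009,0.003,0.032,-7.93],[0.018,0.006,0.064,-15.87],[0.027,0.009,0.096,-23.8],[0.036,0.012,0.128,-31.74],[0.0453,0.0154,0.1594,-39.67]],
  ],
)

```text
time: 2.6
ee_pos: [0.4438, 0.258, 0.1295]
tcp_rot: [-90.0, 0.0, 36.3]
wrist_force: [0.3, 0.4, 0.4]
opening: 0.0599
```

Request:
move_arm(
  deltas=[
    [[0,0.025,0,0],[0,0.05,0,0],[0,0.075,0,0],[0,0.1,0,0],[0,0.1155,0,0]],
  ],
)

```text
time: 3.1
ee_pos: [0.4427, 0.2561, 0.0121]
tcp_rot: [-90.0, 0.2, 36.0]
wrist_force: [0.1, -0.7, 0.1]
opening: 0.06
```

Request:
move_arm(
  deltas=[
    [[0,0,0,0],[0,0,0,0],[0,0,0,0],[0,0,0,0],[0,0,0,0]],
  ],
  claw=0.01,
  newtons=70,
)

```text
time: 3.6
ee_pos: [0.4441, 0.2569, 0.0155]
tcp_rot: [-90.0, -0.1, 36.0]
wrist_force: [-2.0, 0.4, 3.6]
opening: 0.0245
```

Request:
move_arm(
  deltas=[
    [[0,-0.01,0,0],[0,-0.03,0,0],[0,-0.05,0,0],[0,-0.07,0,0],[0,-0.08,0,0]],
  ],
)

```text
time: 4.1
ee_pos: [0.4442, 0.2568, 0.0964]
tcp_rot: [-90.0, -0.1, 36.0]
wrist_force: [0.8, 0.6, -5.7]
opening: 0.0247
```

The hook is held: the opening is 24.7 mm and about 5 N of weight shows at the wrist. Next I carry it to about 140 mm before the pin, lifting first to clear the large hook.

```bash
python3 plan.py .444 .257 .135 36 .477 -.164 .1 4.6 3
```

```text
[-0.0736  0.0117 -0.12   10.4667]
[-0.0506  0.0117 -0.1314 10.4667]
[-0.0259  0.0117 -0.1384 10.4667]
```

Request:
move_arm(
  deltas=[
    [[0,-0.02,0,0],[0,-0.0405,0,0]],
  ],
)

```text
time: 4.3
ee_pos: [0.4432, 0.2563, 0.135]
tcp_rot: [-90.0, 0.1, 36.0]
wrist_force: [0.7, 1.1, -4.8]
opening: 0.0247
```

Request:
move_arm(
  deltas=[
    [[-0.0147,0,-0.024,2.1],[-0.0294,0.002,-0.048,4.2],[-0.0442,0.005,-0.072,6.3],[-0.0589,0.008,-0.096,8.4],[-0.0736,0.0117,-0.12,10.47]],
  ],
)

```text
time: 4.8
ee_pos: [0.4544, 0.1151, 0.1229]
tcp_rot: [-90.0, 0.0, 25.4]
wrist_force: [0.3, 0.0, -5.6]
opening: 0.0247
```

Request:
move_arm(
  deltas=[
    [[-0.0101,0.002,-0.0263,2.1],[-0.0202,0.004,-0.0526,4.2],[-0.0304,0.007,-0.0788,6.3],[-0.0405,0.01,-0.1051,8.4],[-0.0506,0.0117,-0.1314,10.47]],
  ],
)

```text
time: 5.3
ee_pos: [0.4652, -0.0253, 0.111]
tcp_rot: [-90.0, 0.1, 15.0]
wrist_force: [-0.1, 0.3, -5.8]
opening: 0.0246
```

Request:
move_arm(
  deltas=[
    [[-0.006,0.002,-0.0323,2.1],[-0.012,0.005,-0.0646,4.2],[-0.018,0.008,-0.097,6.3],[-0.0259,0.0117,-0.1384,10.47],[-0.0259,0.0117,-0.1384,10.47]],
  ],
)

```text
time: 5.8
ee_pos: [0.476, -0.1684, 0.0988]
tcp_rot: [-90.1, 0.1, 4.2]
wrist_force: [-0.2, 0.2, -6.1]
opening: 0.0248
```

```bash
cat > look.py <<'E'
from h import *
import sys
zb=float(sys.argv[1]); name=sys.argv[2] # hook underside height
o=get_obs(); print(o['time'],o['ee_pos'].round(4),o['tcp_rot'].round(2),o['wrist_force'].round(1))
big=lambda s,x0,y0,x1,y1,k:cv2.resize(s[y0:y1,x0:x1],None,fx=k,fy=k,interpolation=cv2.INTER_CUBIC)
im=[]
for n,b in(('top',(285,140,375,250)),('side',(225,130,345,220))):
    c=camera(n); im.append(big(c['color'],*b,5 if n=='side' else 4)); hsv=cv2.cvtColor(c['color'],cv2.COLOR_BGR2HSV)
    y=((hsv[...,0]>15)&(hsv[...,0]<35)&(hsv[...,1]>120)&(hsv[...,2]>80)); m=np.zeros_like(y);m[b[1]:b[3],b[0]:b[2]]=1
    a=np.argwhere(y&m); 
    if len(a):
        W=onplane(c,a[:,::-1],zb+.014)[:,:2]; r=cv2.minAreaRect(W.astype(np.float32)*1000); print(n,len(a),r)
        t=np.radians(o['tcp_rot'][2]); e=np.array([np.cos(t),np.sin(t)]);f=np.array([-e[1],e[0]]); k=W@e; l=W@f; s=k>k.max()-.035
        print(' nose fwd of tcp',k.max()-o['ee_pos'][:2]@e,' jaw mid lateral',(l[s].max()+l[s].min())/2-o['ee_pos'][:2]@f,l[s].max()-l[s].min())
    if n=='top':
        P=cloud(c); h=(P[...,2]>.03)&(P[...,2]<.06)&~y;m[:]=0;m[155:192,310:342]=1;h&=m;a=np.argwhere(h)
        if len(a): 
            q=onplane(c,a[:,::-1],.039).mean(0); print('pin',len(a),q,'rel tcp fwd/lat',(q-o['ee_pos'])[:2]@e,(q-o['ee_pos'])[:2]@f)
w=max(i.shape[1] for i in im); im=[cv2.copyMakeBorder(i,0,0,0,w-i.shape[1],cv2.BORDER_CONSTANT) for i in im]
v=np.vstack(im); s=min(1,600/v.shape[0]); cv2.imwrite('pics/'+name+'.png',cv2.resize(v,None,fx=s,fy=s))
E
python3 look.py .085 l1
```

```text
5.8 [ 0.476  -0.1684  0.0988] [-9.006e+01  9.000e-02  4.210e+00] [-0.2  0.2 -6.1]
top 60 ((565.8370971679688, -144.83419799804688), (60.64371109008789, 14.192191123962402), 6.698514461517334)
 nose fwd of tcp 0.12156018502349447  jaw mid lateral 0.017578569504182823 0.015202556493180058
pin 62 [ 0.61643574 -0.15279108  0.039     ] rel tcp fwd/lat 0.14120480497035728 0.005223148063326479
side 189 ((529.3963623046875, -159.11117553710938), (138.1102294921875, 44.974632263183594), 6.726812362670898)
 nose fwd of tcp 0.1219353236237452  jaw mid lateral 0.007785021267241593 0.0460427180616457
```

View pics/l1.png

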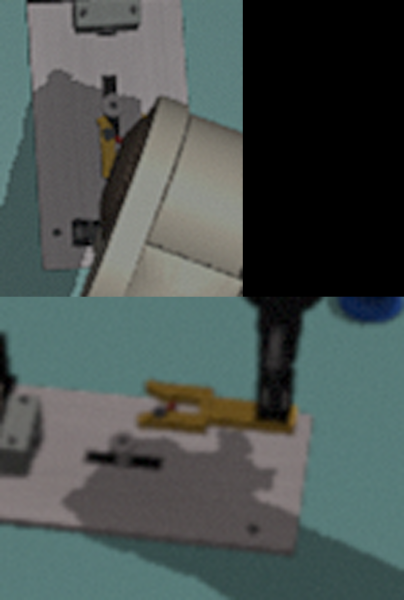

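The side view shows the hook held level, with its mouth facing the pin. The nose is 0.1216 m ahead of the TCP, as designed. Next I lower it to the deck.

Request:
move_arm(
  deltas=[
    [[0,0.02,0,0],[0,0.04,0,0],[0,0.06,0,0],[0,0.068,0,0],[0,0.071,0,0]],
  ],
)

```text
time: 6.4
ee_pos: [0.476, -0.1635, 0.0282]
tcp_rot: [-90.0, 0.1, 4.7]
wrist_force: [-0.2, -0.7, -6.7]
opening: 0.0248
```

Request:
move_arm(
  deltas=[
    [[0,0,0,0],[0,0.001,0,0],[0,0.001,0,0],[0,0.002,0,0],[0,0.002,0,0]],
  ],
)

```text
time: 6.9
ee_pos: [0.4769, -0.1646, 0.0275]
tcp_rot: [-90.0, -0.1, 4.6]
wrist_force: [-0.5, 0.3, -1.3]
opening: 0.0246
```

```bash
python3 look.py .012 l2
```

```text
6.9 [ 0.4769 -0.1646  0.0275] [-9.002e+01 -6.000e-02  4.570e+00] [-0.5  0.3 -1.3]
top 45 ((568.8408813476562, -140.14865112304688), (53.02046585083008, 12.465707778930664), 6.7364888191223145)
 nose fwd of tcp 0.11986888669686119  jaw mid lateral 0.017524415978773022 0.013280103220951855
pin 65 [ 0.61485689 -0.15216133  0.039     ] rel tcp fwd/lat 0.13851391267190988 0.0014026208418246818
side 195 ((531.9847412109375, -159.78790283203125), (138.0055694580078, 47.654937744140625), 6.930017948150635)
 nose fwd of tcp 0.12343215392661494  jaw mid lateral 0.0030814677326165274 0.047899944550175266
```

View pics/l2.png

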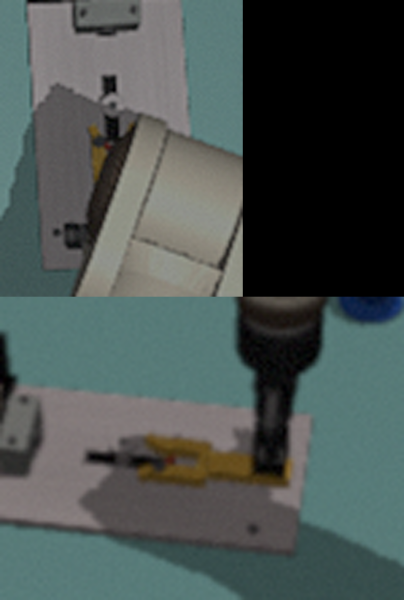

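The side view shows the hook flat on the deck, with its mouth just short of the pin and in line with it. The wrist now carries only about 1 N. I start the advance along tool x.

Request:
move_arm(
  deltas=[
    [[0.003,0,-0.001,0],[0.006,0,-0.001,0],[0.009,0,-0.001,0],[0.012,0,-0.001,0],[0.015,0,-0.001,0]],
  ],
)

```text
time: 7.5
ee_pos: [0.4913, -0.1646, 0.0275]
tcp_rot: [-90.0, 0.0, 4.5]
wrist_force: [-6.2, -0.9, 2.9]
opening: 0.0247
```

Request:
move_arm(
  deltas=[
    [[0.002,0,0,0],[0.004,0,0,0],[0.006,0,0,0],[0.008,0,0,0],[0.01,0,0,0]],
  ],
)

```text
time: 8.0
ee_pos: [0.5012, -0.1638, 0.0275]
tcp_rot: [-90.0, 0.0, 4.5]
wrist_force: [-6.3, 0.2, 2.6]
opening: 0.0247
```

Request:
move_arm(
  deltas=[
    [[0.001,0,0,0],[0.002,0,0,0],[0.003,0,0,0],[0.004,0,0,0]],
  ],
)

```text
time: 8.4
ee_pos: [0.5051, -0.1635, 0.0275]
tcp_rot: [-90.0, 0.0, 4.5]
wrist_force: [-6.2, -1.4, 4.6]
opening: 0.0248
```

Request:
move_arm(
  deltas=[
    [[0.001,0,0,0],[0.002,0,0,0],[0.003,0,0,0],[0.004,0,0,0]],
  ],
)

```text
time: 8.8
ee_pos: [0.5091, -0.1632, 0.0275]
tcp_rot: [-90.0, 0.0, 4.5]
wrist_force: [-7.0, -0.7, 3.1]
opening: 0.0247
```

Request:
move_arm(
  deltas=[
    [[0.001,0,0,0],[0.002,0,0,0],[0.003,0,0,0],[0.004,0,0,0]],
  ],
)

```text
time: 9.2
ee_pos: [0.5127, -0.1629, 0.0275]
tcp_rot: [-90.0, 0.1, 4.5]
wrist_force: [-8.3, -0.3, 5.2]
opening: 0.025
```

Request:
move_arm(
  deltas=[
    [[0.001,0,0,0],[0.002,0,0,0],[0.003,0,0,0],[0.004,0,0,0]],
  ],
)

```text
time: 9.6
ee_pos: [0.5167, -0.1626, 0.0275]
tcp_rot: [-90.0, 0.1, 4.5]
wrist_force: [-8.1, -0.7, 4.8]
opening: 0.0247
```

Request:
move_arm(
  deltas=[
    [[0.001,0,0,0],[0.002,0,0,0],[0.003,0,0,0],[0.004,0,0,0]],
  ],
)

```text
time: 10.0
ee_pos: [0.5206, -0.1622, 0.0275]
tcp_rot: [-90.0, 0.1, 4.5]
wrist_force: [-7.7, -0.0, 5.1]
opening: 0.0244
```

Request:
move_arm(
  deltas=[
    [[0.001,0,0,0],[0.002,0,0,0],[0.003,0,0,0],[0.004,0,0,0]],
  ],
)

```text
time: 10.4
ee_pos: [0.5246, -0.1619, 0.0275]
tcp_rot: [-90.0, 0.1, 4.5]
wrist_force: [-8.5, -0.4, 5.0]
opening: 0.0247
```

```bash
python3 look.py .012 l3
```

```text
10.4 [ 0.5246 -0.1619  0.0275] [-9.003e+01  9.000e-02  4.540e+00] [-8.5 -0.4  5. ]
top 12 ((631.8406982421875, -135.0843963623047), (25.802974700927734, 9.94675064086914), 14.989335060119629)
 nose fwd of tcp 0.12197495157587201  jaw mid lateral 0.019547937226615214 0.011322394820216436
pin 3 [ 0.63164705 -0.13342716  0.039     ] rel tcp fwd/lat 0.10896724539877005 0.019916649616485746
side 172 ((580.7216796875, -156.5980682373047), (138.7994842529297, 43.467613220214844), 10.45569133758545)
 nose fwd of tcp 0.12389374576936174  jaw mid lateral 0.004833123000503092 0.043644559374583725
```

View pics/l3.png

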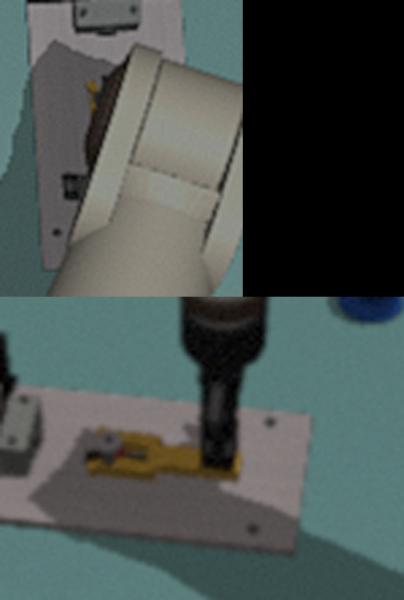

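The side view shows the pin head in the flare against the still-shut red latch. The pin is sliding back at roughly 2 N above the friction baseline. I continue.

Request:
move_arm(
  deltas=[
    [[0.001,0,0,0],[0.002,0,0,0],[0.003,0,0,0],[0.004,0,0,0]],
  ],
)

```text
time: 10.9
ee_pos: [0.5286, -0.1616, 0.0275]
tcp_rot: [-90.0, 0.1, 4.5]
wrist_force: [-8.0, -0.4, 4.0]
opening: 0.0247
```

Request:
move_arm(
  deltas=[
    [[0.001,0,0,0],[0.002,0,0,0],[0.003,0,0,0],[0.004,0,0,0]],
  ],
)

```text
time: 11.3
ee_pos: [0.5314, -0.1613, 0.0275]
tcp_rot: [-90.0, 0.2, 4.5]
wrist_force: [-15.2, -0.8, 8.5]
opening: 0.0244
```

Request:
move_arm(
  deltas=[
    [[0.001,0,0,0],[0.002,0,0,0],[0.003,0,0,0],[0.004,0,0,0]],
  ],
)

```text
time: 11.7
ee_pos: [0.5352, -0.1608, 0.0275]
tcp_rot: [-90.0, 0.2, 4.5]
wrist_force: [-15.6, 1.0, 8.7]
opening: 0.0245
```

Request:
move_arm(
  deltas=[
    [[0.001,0,0,0],[0.002,0,0,0],[0.003,0,0,0],[0.004,0,0,0]],
  ],
)

```text
time: 12.1
ee_pos: [0.5393, -0.1603, 0.0275]
tcp_rot: [-90.0, 0.2, 4.6]
wrist_force: [-15.0, 3.0, 7.7]
opening: 0.0247
```

Request:
move_arm(
  deltas=[
    [[0.001,0,0,0],[0.002,0,0,0],[0.003,0,0,0],[0.004,0,0,0]],
  ],
)

```text
time: 12.5
ee_pos: [0.5435, -0.1598, 0.0275]
tcp_rot: [-90.0, 0.2, 4.6]
wrist_force: [-13.6, 2.7, 9.2]
opening: 0.0246
```

The buffer was met at about x = 0.531 and the latch is now folding, at a net force of about 8 N. Home is expected at about 0.563–0.565, so I continue and slow down near there.

Request:
move_arm(
  deltas=[
    [[0.001,0,0,0],[0.002,0,0,0],[0.003,0,0,0],[0.004,0,0,0]],
  ],
)

```text
time: 12.9
ee_pos: [0.5479, -0.1594, 0.0275]
tcp_rot: [-90.0, 0.2, 4.6]
wrist_force: [-11.6, 1.8, 7.2]
opening: 0.0247
```

Request:
move_arm(
  deltas=[
    [[0.001,0,0,0],[0.002,0,0,0],[0.003,0,0,0],[0.004,0,0,0]],
  ],
)

```text
time: 13.3
ee_pos: [0.5525, -0.159, 0.0275]
tcp_rot: [-90.0, 0.1, 4.6]
wrist_force: [-7.7, 2.9, 5.6]
opening: 0.0244
```

Request:
move_arm(
  deltas=[
    [[0.0005,0,0,0],[0.001,0,0,0],[0.0015,0,0,0],[0.002,0,0,0]],
  ],
)

```text
time: 13.7
ee_pos: [0.555, -0.1589, 0.0275]
tcp_rot: [-90.0, 0.0, 4.6]
wrist_force: [-6.1, 2.2, 3.9]
opening: 0.0248
```

```bash
python3 look.py .012 l4
```

```text
13.7 [ 0.555  -0.1589  0.0275] [-8.997e+01  3.000e-02  4.590e+00] [-6.1  2.2  3.9]
top 7 ((669.7604370117188, -128.25950622558594), (8.904165267944336, 2.931445598602295), 1.079241156578064)
 nose fwd of tcp 0.12138611153527257  jaw mid lateral 0.0212878179344263 0.0032888844555180874
side 175 ((607.6280517578125, -150.6615447998047), (138.01678466796875, 45.463592529296875), 3.8468194007873535)
 nose fwd of tcp 0.12238507168233925  jaw mid lateral 0.0032910721857082326 0.04542263551347367
```

View pics/l4.png

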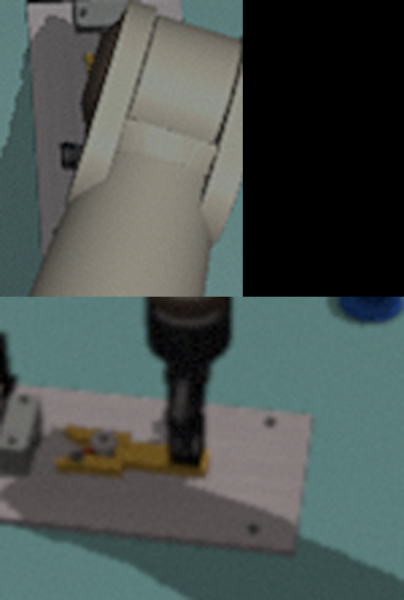

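The side view shows the pin head well past the latch hinge and close to the mouth's bottom. I now take 1 mm steps, reading the force at each.

Request:
move_arm(
  deltas=[
    [[0.0005,0,0,0],[0.001,0,0,0],[0.0015,0,0,0],[0.002,0,0,0]],
  ],
)

```text
time: 14.2
ee_pos: [0.5569, -0.1591, 0.0275]
tcp_rot: [-90.0, 0.0, 4.6]
wrist_force: [-6.9, 0.6, 3.8]
opening: 0.0245
```

Request:
move_arm(
  deltas=[
    [[0.0005,0,0,0],[0.001,0,0,0]],
  ],
)

```text
time: 14.4
ee_pos: [0.5579, -0.1592, 0.0275]
tcp_rot: [-90.0, 0.0, 4.6]
wrist_force: [-5.8, -0.3, 3.9]
opening: 0.0245
```

Request:
move_arm(
  deltas=[
    [[0.0005,0,0,0],[0.001,0,0,0]],
  ],
)

```text
time: 14.6
ee_pos: [0.5589, -0.1591, 0.0275]
tcp_rot: [-90.0, 0.0, 4.6]
wrist_force: [-6.2, -0.5, 3.7]
opening: 0.0247
```

Request:
move_arm(
  deltas=[
    [[0.0005,0,0,0],[0.001,0,0,0]],
  ],
)

```text
time: 14.8
ee_pos: [0.5593, -0.1591, 0.0275]
tcp_rot: [-90.0, 0.1, 4.5]
wrist_force: [-10.0, 0.2, 4.8]
opening: 0.0249
```

Request:
move_arm(
  deltas=[
    [[0.0005,0,0,0],[0.001,0,0,0]],
  ],
)

```text
time: 15.0
ee_pos: [0.5596, -0.159, 0.0275]
tcp_rot: [-90.0, 0.2, 4.5]
wrist_force: [-13.7, -0.5, 9.2]
opening: 0.0246
```

Request:
move_arm(
  deltas=[
    [[0.0005,0,0,0],[0.001,0,0,0]],
  ],
)

```text
time: 15.2
ee_pos: [0.5599, -0.159, 0.0275]
tcp_rot: [-90.0, 0.3, 4.5]
wrist_force: [-18.4, -0.0, 10.4]
opening: 0.025
```

The force is rising steeply to about 12 N net, so the pin is on the mouth's bottom. I hold here and check the latch.

Request:
move_arm(
  deltas=[
    [[0,0,0,0],[0,0,0,0],[0,0,0,0]],
  ],
)

```text
time: 15.5
ee_pos: [0.5599, -0.159, 0.0275]
tcp_rot: [-90.0, 0.3, 4.5]
wrist_force: [-16.5, 0.3, 9.1]
opening: 0.0246
```

```bash
python3 - <<'E'
from h import *
c=camera('side'); s=c['color'][150:200,225:295]; cv2.imwrite('pics/l5.png',cv2.resize(s,None,fx=10,fy=10,interpolation=cv2.INTER_CUBIC))
h=cv2.cvtColor(c['color'],cv2.COLOR_BGR2HSV); r=((h[...,0]<8)|(h[...,0]>172))&(h[...,1]>100)&(h[...,2]>60); m=np.zeros_like(r);m[150:200,225:295]=1
a=np.argwhere(r&m); o=get_obs(); W=onplane(c,a[:,::-1],.022)-o['ee_pos']; t=np.radians(4.6)
print(np.c_[W[:,0]*np.cos(t)+W[:,1]*np.sin(t),-W[:,0]*np.sin(t)+W[:,1]*np.cos(t)].round(3).tolist())
E
```

```text
[[0.102, 0.003], [0.099, 0.003], [0.096, 0.003]]
```

View pics/l5.png

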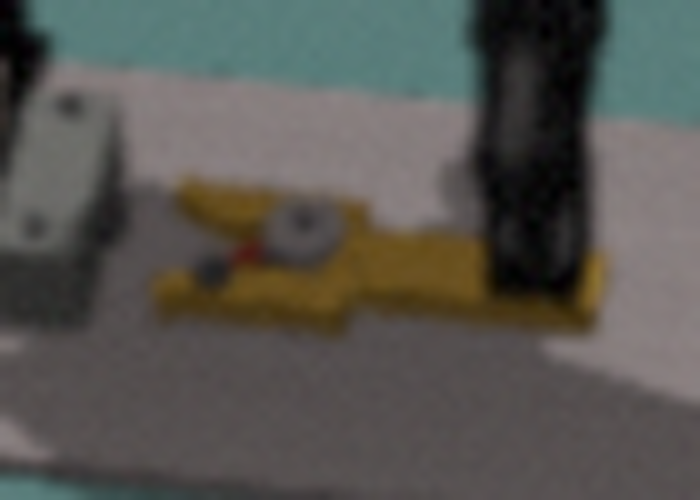

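The red latch bar runs from its hinge at about (210,270) towards (250,253). That is inwards, so it is still folded and the pin is not quite home. I will work out where the pin sits in the hook.

```bash
python3 - <<'E'
from h import *
c=camera('side'); o=get_obs(); t=np.radians(4.5); R=np.array([[np.cos(t),np.sin(t)],[-np.sin(t),np.cos(t)]])
def f(u,v,z): return (R@(onplane(c,[(225+u/10-.45,150+v/10-.45)],z)[0,:2]-o['ee_pos'][:2])*1000).round(1)
print('head',f(305,230,.039)); print('hinge',f(210,270,.027)); print('red',f(250,253,.022))
for n,p in dict(tailR=(600,252),noseR=(185,183),noseL=(160,280),shR=(365,205),shoulderL=(350,312)).items(): print(n,f(*p,.026))
print(o['wrist_force'],o['torque'],o['tcp_rot'])
# pixel sizes: head mask (light gray on yellow)
h=cv2.cvtColor(c['color'],cv2.COLOR_BGR2HSV); s=h[150:200,225:295]
m=(s[...,1]<60); m[:, :26]=0;m[:,36:]=0;m[:18]=0;m[29:]=0
a=np.argwhere(m);print(len(a),a.mean(0)); print(f(a[:,1].mean()*10+4.5,a[:,0].mean()*10+4.5,.039))
y=((h[...,0]>12)&(h[...,0]<35)&(h[...,1]>110)&(h[...,2]>70)); 
for v in range(165,186,2): print(v,np.flatnonzero(y[v,225:295])+225)
E
```

```text
head [78.   5.2]
hinge [107.2  15.6]
red [97.1  2.3]
tailR [-13.7 -10.5]
noseR [122.6 -21. ]
noseL [122.4  21.1]
shR [ 63.6 -19.8]
shoulderL [60.4 25.9]
[-16.28516925  -1.21185996   8.86041321] [-0.29036586  3.04816207 -0.08467459] [-90.02045414   0.25076555   4.52543489]
55 [21.30909091 30.34545455]
[78.1 -0.2]
165 []
167 []
169 [243 244 245 246 247 248 249 250 251]
171 [245 246 247 248 249 250 251 259 260 261]
173 [247 248 249 250 260 261 262 263 264 265 267 268 269]
175 [258 259 260 261 262 263 264 265 266 267 268 269 270 271 272 284]
177 [241 242 243 248 249 250 251 252 253 254 255 256 257 258 259 260 261 262
 263 264 265 266 267 268 269 270 271 272 283 284]
179 [240 241 242 243 244 246 247 248 249 250 251 252 253 254 255 256 257 258
 259 260 261 262 263 264 265 266 267 268 269 270 271 272 273 283 284]
181 [242 245 246 247 248 249 250 251 252 253 254 255 256 257 258 267 268 269
 270 271 272 273 274 275 276 277 278 279 283]
183 []
185 []
```

The pin reads x ≈ 76–78 mm in the hook and seems to sit on the left (latch) side, where it probably pins the folded latch. I relax the push slightly, shift the hook left so the pin sits centre-right, and push again.

Request:
move_arm(
  deltas=[
    [[-0.0005,0,0,0],[-0.001,0,0,0],[-0.0015,0,0,0]],
  ],
)

```text
time: 15.9
ee_pos: [0.56, -0.159, 0.0275]
tcp_rot: [-90.0, 0.1, 4.5]
wrist_force: [-5.5, -0.4, 3.4]
opening: 0.0249
```

Request:
move_arm(
  deltas=[
    [[0,0,0.0005,0],[0,0,0.001,0]],
  ],
)

```text
time: 16.1
ee_pos: [0.56, -0.1588, 0.0275]
tcp_rot: [-90.1, 0.1, 4.5]
wrist_force: [-7.4, -4.8, 3.0]
opening: 0.0244
```

Request:
move_arm(
  deltas=[
    [[0,0,0.0005,0],[0,0,0.001,0]],
  ],
)

```text
time: 16.3
ee_pos: [0.56, -0.1584, 0.0275]
tcp_rot: [-90.2, 0.1, 4.5]
wrist_force: [-6.7, -7.5, 2.3]
opening: 0.0247
```

Request:
move_arm(
  deltas=[
    [[0,0,0.0005,0],[0,0,0.001,0]],
  ],
)

```text
time: 16.5
ee_pos: [0.5599, -0.1579, 0.0275]
tcp_rot: [-90.2, 0.1, 4.4]
wrist_force: [-7.5, -9.4, 1.8]
opening: 0.0245
```

Request:
move_arm(
  deltas=[
    [[0.0005,0,0,0],[0.001,0,0,0]],
  ],
)

```text
time: 16.7
ee_pos: [0.5599, -0.1578, 0.0274]
tcp_rot: [-90.2, 0.2, 4.4]
wrist_force: [-14.2, -7.9, 6.1]
opening: 0.0244
```

Request:
move_arm(
  deltas=[
    [[0.0005,0,0,0],[0.001,0,0,0]],
  ],
)

```text
time: 16.9
ee_pos: [0.5601, -0.1577, 0.0274]
tcp_rot: [-90.2, 0.3, 4.4]
wrist_force: [-18.3, -7.7, 9.1]
opening: 0.0248
```

```bash
python3 - <<'E'
from h import *
c=camera('side'); s=c['color'][150:200,225:295]; cv2.imwrite('pics/l6.png',cv2.resize(s,None,fx=10,fy=10,interpolation=cv2.INTER_CUBIC))
print(get_obs()['wrist_force'])
E
```

```text
[-17.50318455  -8.31144349   7.3772261 ]
```

View pics/l6.png

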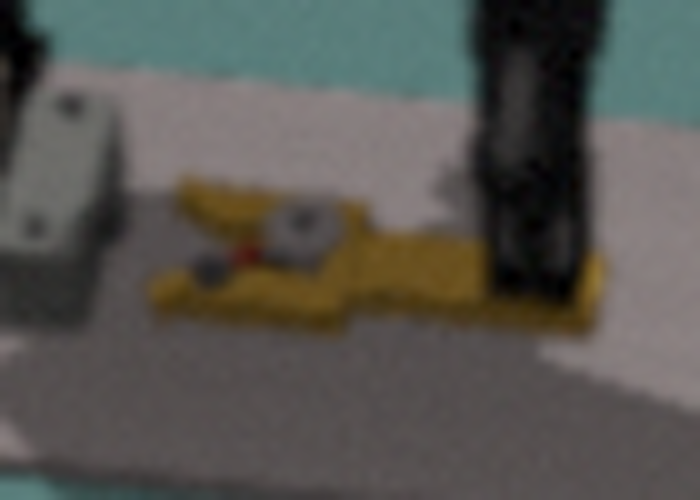

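The picture looks unchanged, but my reading of it was wrong. In the first top crop the resting latch was already slanted about 36° inwards. That fits the stated 8 mm of play, which only works with a slanted bar. Now the bar slants about atan(10/13) ≈ 37°, so the latch is shut and the pin is home. I tug back, removing the sideways shift as I go.

Request:
move_arm(
  deltas=[
    [[-0.001,0,-0.0005,0],[-0.002,0,-0.001,0],[-0.003,0,-0.0015,0],[-0.004,0,-0.002,0],[-0.005,0,-0.002,0]],
  ],
)

```text
time: 17.45
ee_pos: [0.5587, -0.1583, 0.0275]
tcp_rot: [-90.0, -0.1, 4.6]
wrist_force: [3.3, -2.1, 0.3]
opening: 0.0244
```

Request:
move_arm(
  deltas=[
    [[-0.001,0,0,0],[-0.002,0,0,0],[-0.003,0,0,0],[-0.004,0,0,0],[-0.005,0,0,0]],
  ],
)

```text
time: 17.95
ee_pos: [0.5536, -0.158, 0.0275]
tcp_rot: [-90.0, -0.1, 4.6]
wrist_force: [3.9, 0.2, 0.6]
opening: 0.0247
```

Request:
move_arm(
  deltas=[
    [[-0.001,0,0,0],[-0.002,0,0,0],[-0.003,0,0,0],[-0.004,0,0,0],[-0.005,0,0,0]],
  ],
)

```text
time: 18.45
ee_pos: [0.5489, -0.1584, 0.0275]
tcp_rot: [-90.0, -0.1, 4.6]
wrist_force: [7.4, 1.1, 2.2]
opening: 0.0244
```

```bash
python3 - <<'E'
from h import *
c=camera('side'); s=c['color'][145:195,230:310]; cv2.imwrite('pics/l7.png',cv2.resize(s,None,fx=10,fy=10,interpolation=cv2.INTER_CUBIC))
print(get_obs()['wrist_force'])
E
```

```text
[5.97497644 0.30209367 2.76929903]
```

View pics/l7.png

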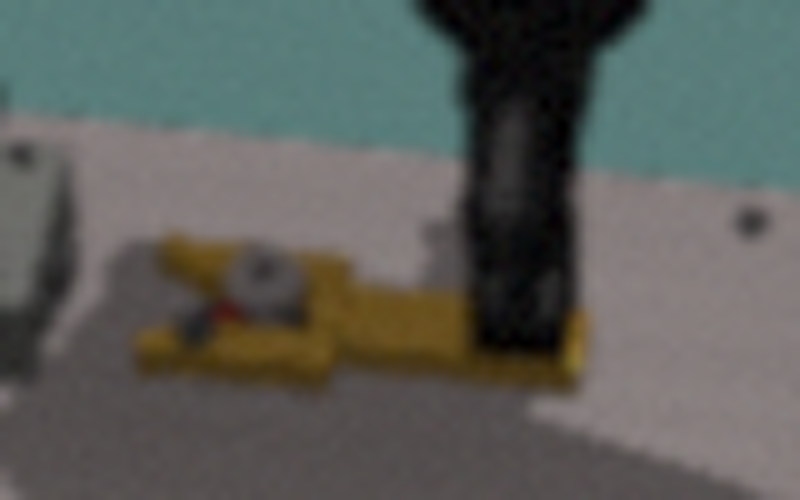

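The pin now sits about 7 mm nearer the nose, bearing on the slanted latch, and the drag rose by about 2–3 N. So the latch holds and the pin is sliding forward with the hook. I continue to the front buffer.

Request:
move_arm(
  deltas=[
    [[-0.0015,0,0,0],[-0.003,0,0,0],[-0.0045,0,0,0],[-0.006,0,0,0],[-0.0075,0,0,0]],
  ],
)

```text
time: 19.0
ee_pos: [0.5414, -0.159, 0.0275]
tcp_rot: [-90.0, -0.1, 4.6]
wrist_force: [6.3, 1.1, 2.5]
opening: 0.0249
```

Request:
move_arm(
  deltas=[
    [[-0.0015,0,0,0],[-0.003,0,0,0],[-0.0045,0,0,0],[-0.006,0,0,0],[-0.0075,0,0,0]],
  ],
)

```text
time: 19.5
ee_pos: [0.534, -0.1596, 0.0275]
tcp_rot: [-90.0, -0.1, 4.6]
wrist_force: [6.0, 0.1, 2.9]
opening: 0.0244
```

Request:
move_arm(
  deltas=[
    [[-0.001,0,0,0],[-0.002,0,0,0],[-0.003,0,0,0],[-0.004,0,0,0],[-0.005,0,0,0]],
  ],
)

```text
time: 20.0
ee_pos: [0.529, -0.16, 0.0275]
tcp_rot: [-90.0, -0.1, 4.6]
wrist_force: [6.6, 1.1, 2.4]
opening: 0.0245
```

Request:
move_arm(
  deltas=[
    [[-0.001,0,0,0],[-0.002,0,0,0],[-0.003,0,0,0],[-0.004,0,0,0],[-0.005,0,0,0]],
  ],
)

```text
time: 20.5
ee_pos: [0.524, -0.1604, 0.0275]
tcp_rot: [-90.0, -0.1, 4.6]
wrist_force: [6.5, 0.7, 2.5]
opening: 0.0247
```

Request:
move_arm(
  deltas=[
    [[-0.0005,0,0,0],[-0.001,0,0,0],[-0.0015,0,0,0],[-0.002,0,0,0]],
  ],
)

```text
time: 20.9
ee_pos: [0.522, -0.1606, 0.0275]
tcp_rot: [-90.0, -0.1, 4.6]
wrist_force: [6.3, -0.1, 2.1]
opening: 0.0246
```

Request:
move_arm(
  deltas=[
    [[-0.001,0,0,0],[-0.002,0,0,0],[-0.003,0,0,0],[-0.004,0,0,0]],
  ],
)

```text
time: 21.3
ee_pos: [0.518, -0.1609, 0.0275]
tcp_rot: [-90.0, -0.1, 4.6]
wrist_force: [6.3, 0.7, 2.8]
opening: 0.0248
```

Request:
move_arm(
  deltas=[
    [[-0.0005,0,0,0],[-0.001,0,0,0],[-0.0015,0,0,0],[-0.002,0,0,0]],
  ],
)

```text
time: 21.7
ee_pos: [0.516, -0.1611, 0.0275]
tcp_rot: [-90.0, -0.1, 4.6]
wrist_force: [6.4, 0.6, 3.0]
opening: 0.0244
```

Request:
move_arm(
  deltas=[
    [[-0.0005,0,0,0],[-0.001,0,0,0],[-0.0015,0,0,0],[-0.002,0,0,0]],
  ],
)

```text
time: 22.1
ee_pos: [0.514, -0.1612, 0.0275]
tcp_rot: [-90.0, -0.1, 4.6]
wrist_force: [6.8, 1.0, 1.8]
opening: 0.0248
```

Request:
move_arm(
  deltas=[
    [[-0.0005,0,0,0],[-0.001,0,0,0],[-0.0015,0,0,0]],
  ],
)

```text
time: 22.4
ee_pos: [0.5125, -0.1613, 0.0275]
tcp_rot: [-90.0, -0.1, 4.6]
wrist_force: [6.2, -0.5, 2.2]
opening: 0.0246
```

Request:
move_arm(
  deltas=[
    [[-0.0005,0,0,0],[-0.001,0,0,0],[-0.0015,0,0,0]],
  ],
)

```text
time: 22.7
ee_pos: [0.511, -0.1615, 0.0275]
tcp_rot: [-90.0, -0.1, 4.6]
wrist_force: [6.9, 0.7, 1.7]
opening: 0.0243
```

Request:
move_arm(
  deltas=[
    [[-0.0005,0,0,0],[-0.001,0,0,0]],
  ],
)

```text
time: 22.9
ee_pos: [0.5105, -0.1615, 0.0275]
tcp_rot: [-90.0, -0.2, 4.6]
wrist_force: [11.0, 1.5, 0.7]
opening: 0.0246
```

Request:
move_arm(
  deltas=[
    [[-0.0005,0,0,0],[-0.001,0,0,0],[-0.001,0,0,0],[-0.001,0,0,0],[-0.001,0,0,0]],
  ],
)

```text
time: 23.4
ee_pos: [0.51, -0.1615, 0.0275]
tcp_rot: [-90.0, -0.2, 4.6]
wrist_force: [12.2, 1.0, -1.6]
opening: 0.0244
```

The pin bears on the shut latch at about 8 N, held for 0.4 s. I relax the pull, release and rise.

Request:
move_arm(
  deltas=[
    [[0.001,0,0,0],[0.002,0,0,0],[0.003,0,0,0],[0.0035,0,0,0],[0.0035,0,0,0]],
  ],
)

```text
time: 23.9
ee_pos: [0.5106, -0.1615, 0.0275]
tcp_rot: [-90.0, 0.1, 4.6]
wrist_force: [-2.7, 1.0, 8.1]
opening: 0.0249
```

Request:
move_arm(
  deltas=[
    [[0,0,0,0],[0,0,0,0],[0,0,0,0],[0,0,0,0],[0,0,0,0]],
  ],
  claw=0.055,
)

```text
time: 24.4
ee_pos: [0.5112, -0.1616, 0.0267]
tcp_rot: [-90.0, 0.0, 4.6]
wrist_force: [0.0, -0.4, -1.6]
opening: 0.055
```

Request:
move_arm(
  deltas=[
    [[0,-0.01,0,0],[0,-0.025,0,0],[0,-0.05,0,0],[0,-0.08,0,0],[0,-0.11,0,0]],
  ],
)

```text
time: 24.9
ee_pos: [0.5114, -0.1617, 0.1395]
tcp_rot: [-90.0, -0.1, 4.6]
wrist_force: [1.0, -0.6, 0.6]
opening: 0.0551
```

Request:
move_arm(
  deltas=[
    [[-0.03,-0.02,0.03,0],[-0.06,-0.04,0.06,0],[-0.08,-0.05,0.09,0],[-0.1,-0.05,0.12,0],[-0.1,-0.05,0.15,0]],
  ],
)

```text
time: 25.4
ee_pos: [0.3983, -0.0194, 0.1895]
tcp_rot: [-90.0, -0.2, 4.5]
wrist_force: [1.9, 0.9, 0.1]
opening: 0.0553
```

```bash
python3 - <<'E'
from h import *
o=get_obs(); print(o['time'],o['ee_pos'],o['wrist_force'])
c=camera('side'); t=camera('top'); P=cloud(t); hs=cv2.cvtColor(t['color'],cv2.COLOR_BGR2HSV)
y=((hs[...,0]>15)&(hs[...,0]<35)&(hs[...,1]>120)&(hs[...,2]>60)); m=np.zeros_like(y);m[150:245,295:360]=1
a=np.argwhere(y&m); W=onplane(t,a[:,::-1],.026)[:,:2]; print(len(a),cv2.minAreaRect(W.astype(np.float32)*1000)); print('yellow z',np.percentile(P[y&m][:,2],[5,50,95]) if len(a) else 0)
a=cv2.resize(t['color'][150:230,290:360],None,fx=6,fy=6,interpolation=cv2.INTER_CUBIC);b=cv2.resize(c['color'][135:200,230:320],None,fx=4,fy=4,interpolation=cv2.INTER_CUBIC)
b=cv2.copyMakeBorder(b,0,480-b.shape[0],0,0,cv2.BORDER_CONSTANT); cv2.imwrite('pics/l8.png',np.hstack([a,b[:, :360]]))
E
```

```text
25.4 [ 0.39827479 -0.01943727  0.18948976] [1.86951977 0.9099966  0.09688221]
307 ((563.640625, -158.6865997314453), (137.158935546875, 49.781185150146484), 5.491006851196289)
yellow z [0.02134736 0.02632818 0.03069626]
```

View pics/l8.png

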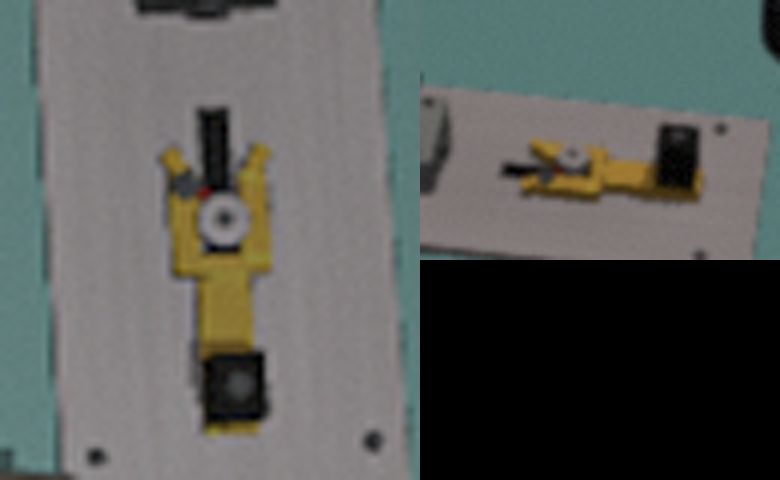

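```bash
python3 -c "
from workcell import job_done; print(job_done())"
```

```text
the job is handed in; nothing more can be done
None
```

The small yellow hook is hitched on the tow pin, and I handed the job in at about 25.5 s with no verdict reported. I gripped the hook by its black grip, laid it on the deck and pushed the mouth onto the pin at about 12 N net. I then tugged it back, released it and moved the arm clear.

**Last checks**
- **Tug:** the pin slid forward about 40 mm with the hook. It then bore on the latch at an estimated 8 N for about 0.4 s, and the latch held.
- **Lying flat:** the hook's top measures 26 mm above the bench, which is right for a 14 mm hook on a 12 mm deck.
- **Final picture:** it shows the pin inside the mouth with the latch bar behind it. The gripper is well clear.
- **Force on the pin:** by wrist-force estimates it stayed well under 25 N. Deck friction of about 6 N makes those estimates rough.

**What disagreed or stayed unsure**
- **Latch misread:** I first took the latch for still folded and pushed a second time with a small sideways shift. The bar rests slanted inwards even when shut, which the first picture of the hook and the roughly 8 mm of play confirmed.
- **Pin position sideways:** two estimates differed by about 5 mm. How far home the pin sat comes from the force rise and the play, not from a direct measurement.
- **Carton, small bin and reel:** the arm's path stayed away from them, but I did not measure them again at the end.

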